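# Candle a scoopful of silk cocoons

### The arm

A 6-joint arm with a two-finger parallel gripper is mounted at the origin on the work surface. World frame = base frame: x ahead of the robot, y to its left, z up, the work surface at z = 0. Lengths are in mm, angles in rad, forces in N, time in s.
With the tool pointing down it reaches from about 400 to 825 mm from the base axis. Payload 7 kg.
Tool frame: the origin (TCP) lies at the very end of the fingers, on their centre line; the grasp point (between the pads) lies 19 mm behind it; z points along the fingers, y is the line along which they close (so a half turn about z gives the same grasp; the last joint's range is limited). The gripper opens to 88 mm and grips with 3 to 60 N. Pads are 19 mm wide; open, the fingers measure 130 mm over their backs; the gripper's body (78 mm by 193 mm) begins 47 mm behind the grasp point.
Start: joints at [-0.838, 0.359, 0.012, 0, -1.224, -0.288], TCP at [290.409, -609.309, 226.561] pointing down, gripper open.
Joint ranges: [-3.07, 3.07], [-1.43, 2.12], [-1.02, 1.25], [-3.03, 1.67], [-3.05, -0], [-3.03, 3.03]. Speed limits (rad/s): [2.39, 2.39, 3.01, 3.14, 3.14, 3.14].

### API

Orientations are given as a unit quaternion [x, y, z, w].
In Python, from plant import bot gives the robot as it stands. Calls block until the motion is done:
- bot.move_ptp(position, orientation): joint-space move of the TCP to a pose.
- bot.line_to(position, velocity=150, ori=None): straight line of the TCP; ori=None keeps the orientation; velocity is the mean speed in mm/s.
- bot.move_joints(angles): joint-space move.
- bot.move_gripper(opening, force=None): finger opening in mm; force is the grip in N (None keeps the last); returns when the fingers have stopped.
- bot.pause(seconds).
- bot.solve_ik(position, orientation): joint angles nearest the present ones, or None.
- bot.read_state(): the state.
- bot.camera(name): name is "scene" or "top" or "wrist"; returns the picture (384x512x3 uint8, red, green, blue); there is no depth.
- bot.get_calibration(name): a dict with "fx", "fy", "cx", "cy" (pixels), "view" (4x4, takes a point from world to camera coordinates); the wrist camera has in their place "T_tool_cam" (4x4, takes a point from camera to tool coordinates, whose origin is the TCP and whose axes are the flange's). Camera axes: x right, y up, looking along -z (the intrinsics and any distortion apply to the point x, -y, -z); pixel columns grow to the right and rows downward; lengths in mm; the calibration is good to about 2 mm. A picture is of the moment at which its call begins: read the wrist's pose just before it. get_calibration takes no time and is no camera call.
A pose or a line that the arm cannot do raises bot.Unreachable and nothing moves.
- bot.close_job(): hands the job in; it is judged then, once.
The state is a dict: "t": time; "joint_pos": joint angles; "qvel": joint speeds; "tau": joint torques, N m; "tcp_pos": TCP position; "eef_rot": TCP orientation; "contact_force": force on the tool from outside, world axes, zero at the start; "moment": the same for the moment, N m; "width": finger opening in mm; "finger_force": force on a finger pad.
Only numpy, scipy, OpenCV 4.12 (cv2) and the standard library are available. Lean on these libraries where they do the work, as an engineer would, in place of code of your own. Each camera call takes 0.05 s, during which the arm holds its last target. There are 200 camera calls.

### The job

Take the clear scoop by its upright handle, scoop up at least three cocoons from the green tray (with the scoop, not the fingers; the rest stay in the tray, none spilled), and carry them over the row of jars to the glowing light pad. Finish still holding the scoop there, steady and roughly level, one or two centimetres above the glass without ever touching it, the pan centred on the pad and its handle-to-lip line along the pad's long side. Do not shift the jars, the spool or the petri dishes, and do not set the scoop down or let go.

Things in the scene. Friction and masses are not known exactly. Their poses are not given: they have to be found in the camera images.
- scoop: loose 90 g scoop standing on its flat underside: clear bluish open-fronted pan 76 (x) x 80 (y), floor and walls 2.5 thick, sides 28 high, back 32 high, blue rims; blue upright handle behind the back wall, 24 (x) x 22 (y), from the underside to 108 high, axis at x -50. Origin: centre of the pan's underside; x points from handle to open lip, z up
- scoop_grip (a point): point on the handle's axis 78 above the scoop's underside, in scoop axes (-50, 0, 78): grip here, fingers closing along scoop y (22) from above; the fingers then clear tray walls and cocoons
- scoop_pan (a point): middle of the pan's inside, in scoop axes (0, 0, 22); a cocoon lying in the pan has its centre within 46 of it
- scoop_lip (a point): middle of the lip's lower edge, in scoop axes (38, 0, 0)
- scoop_heel (a point): underside of the handle's back edge, the rearmost low point, in scoop axes (-62, 0, 0)
- tray: fixed green stock tray, outside 220 (x) x 106 (y) x 34 high, walls and floor 5 thick (inside 210 x 96 x 29 deep). Origin: centre of its underside; x along its length, away from the robot. Cocoons start in its far (+x) half, centres at x 28 to 84; the near half is empty, with room to set the scoop in. It may stand on either side of the jars
- lightpad: fixed black LED candling pad 160 (x) x 120 (y) x 18 high with a glowing white glass top; the long side lies along its x. Origin: centre of its underside. It stands on the other side of the jars from the tray
- lightpad_top (a point): centre of the pad's glass top, 18 above the bench; axes as the pad
- jarboard: fixed wooden board 360 (x) x 84 (y) x 12 high between tray and pad, carrying the row of four jars. Origin: centre of its underside
- cocoon0: cream cocoon, rigid, 30 long (its x axis) and 18 thick, round, rolls, 12 g. Origin: its centre, 9 above what it lies on
- cocoon1: yellow cocoon, rigid, 30 long (its x axis) and 18 thick, round, rolls, 12 g. Origin: its centre, 9 above what it lies on
- cocoon2: cream cocoon, rigid, 30 long (its x axis) and 18 thick, round, rolls, 12 g. Origin: its centre, 9 above what it lies on
- cocoon3: peach cocoon, rigid, 30 long (its x axis) and 18 thick, round, rolls, 12 g. Origin: its centre, 9 above what it lies on
- cocoon4: yellow cocoon, rigid, 30 long (its x axis) and 18 thick, round, rolls, 12 g. Origin: its centre, 9 above what it lies on
- cocoon5: cream cocoon, rigid, 30 long (its x axis) and 18 thick, round, rolls, 12 g. Origin: its centre, 9 above what it lies on
- jar0: loose stoppered glass sample jar on the board, 62 diameter, 98 high with its cork (its top is 110 above the bench). Origin: centre of its underside
- jar1: loose stoppered glass sample jar on the board, 62 diameter, 98 high with its cork (its top is 110 above the bench). Origin: centre of its underside
- jar2: loose stoppered glass sample jar on the board, 62 diameter, 98 high with its cork (its top is 110 above the bench). Origin: centre of its underside
- jar3: loose stoppered glass sample jar on the board, 62 diameter, 98 high with its cork (its top is 110 above the bench). Origin: centre of its underside
- spool: loose thread spool, 40 diameter, 40 high, a bystander. Origin: centre of its underside
- petri: loose stack of two petri dishes, 90 diameter, 28 high, a bystander. Origin: centre of its underside
Things that resemble listed ones, but are neither listed nor needed, are in the scene too. Leave any purple look-alike of the scoop alone.

How it is judged (in metres and radians):
On the way:
1. at least three cocoons lie in the scoop, lifted clear of the tray (scoop more than 50 mm above the bench) ((distance between each of cocoon0, cocoon1, cocoon2 and scoop_pan below 0.046 m or distance between each of cocoon0, cocoon1, cocoon3 and scoop_pan below 0.046 m or distance between each of cocoon0, cocoon1, cocoon4 and scoop_pan below 0.046 m or distance between each of cocoon0, cocoon1, cocoon5 and scoop_pan below 0.046 m or distance between each of cocoon0, cocoon2, cocoon3 and scoop_pan below 0.046 m or distance between each of cocoon0, cocoon2, cocoon4 and scoop_pan below 0.046 m or distance between each of cocoon0, cocoon2, cocoon5 and scoop_pan below 0.046 m or distance between each of cocoon0, cocoon3, cocoon4 and scoop_pan below 0.046 m or distance between each of cocoon0, cocoon3, cocoon5 and scoop_pan below 0.046 m or distance between each of cocoon0, cocoon4, cocoon5 and scoop_pan below 0.046 m or distance between each of cocoon1, cocoon2, cocoon3 and scoop_pan below 0.046 m or distance between each of cocoon1, cocoon2, cocoon4 and scoop_pan below 0.046 m or distance between each of cocoon1, cocoon2, cocoon5 and scoop_pan below 0.046 m or distance between each of cocoon1, cocoon3, cocoon4 and scoop_pan below 0.046 m or distance between each of cocoon1, cocoon3, cocoon5 and scoop_pan below 0.046 m or distance between each of cocoon1, cocoon4, cocoon5 and scoop_pan below 0.046 m or distance between each of cocoon2, cocoon3, cocoon4 and scoop_pan below 0.046 m or distance between each of cocoon2, cocoon3, cocoon5 and scoop_pan below 0.046 m or distance between each of cocoon2, cocoon4, cocoon5 and scoop_pan below 0.046 m or distance between each of cocoon3, cocoon4, cocoon5 and scoop_pan below 0.046 m) and height (world z) of scoop above 0.05 m and contact force between scoop and the fingers above 1 N), for 0.2 s.
At the end, for the whole second after the job is handed in: Held still: 3+ cocoons in the pan (within 46 mm of scoop_pan), the others in the tray; pan centre within 22 mm of the pad centre, x within 0.2 rad of the pad's long axis, tilt under 0.35 rad; underside 3 to 40 mm above the glass at the centre, 3 to 60 at lip and heel; not touching ((distance between each of cocoon0, cocoon1, cocoon2 and scoop_pan below 0.046 m or distance between each of cocoon0, cocoon1, cocoon3 and scoop_pan below 0.046 m or distance between each of cocoon0, cocoon1, cocoon4 and scoop_pan below 0.046 m or distance between each of cocoon0, cocoon1, cocoon5 and scoop_pan below 0.046 m or distance between each of cocoon0, cocoon2, cocoon3 and scoop_pan below 0.046 m or distance between each of cocoon0, cocoon2, cocoon4 and scoop_pan below 0.046 m or distance between each of cocoon0, cocoon2, cocoon5 and scoop_pan below 0.046 m or distance between each of cocoon0, cocoon3, cocoon4 and scoop_pan below 0.046 m or distance between each of cocoon0, cocoon3, cocoon5 and scoop_pan below 0.046 m or distance between each of cocoon0, cocoon4, cocoon5 and scoop_pan below 0.046 m or distance between each of cocoon1, cocoon2, cocoon3 and scoop_pan below 0.046 m or distance between each of cocoon1, cocoon2, cocoon4 and scoop_pan below 0.046 m or distance between each of cocoon1, cocoon2, cocoon5 and scoop_pan below 0.046 m or distance between each of cocoon1, cocoon3, cocoon4 and scoop_pan below 0.046 m or distance between each of cocoon1, cocoon3, cocoon5 and scoop_pan below 0.046 m or distance between each of cocoon1, cocoon4, cocoon5 and scoop_pan below 0.046 m or distance between each of cocoon2, cocoon3, cocoon4 and scoop_pan below 0.046 m or distance between each of cocoon2, cocoon3, cocoon5 and scoop_pan below 0.046 m or distance between each of cocoon2, cocoon4, cocoon5 and scoop_pan below 0.046 m or distance between each of cocoon3, cocoon4, cocoon5 and scoop_pan below 0.046 m) and (distance between cocoon0 and scoop_pan below 0.046 m or (x of cocoon0 in the frame of tray between -0.107 and 0.107 m and y of cocoon0 in the frame of tray between -0.05 and 0.05 m and z of cocoon0 in the frame of tray between 0.002 and 0.06 m)) and (distance between cocoon1 and scoop_pan below 0.046 m or (x of cocoon1 in the frame of tray between -0.107 and 0.107 m and y of cocoon1 in the frame of tray between -0.05 and 0.05 m and z of cocoon1 in the frame of tray between 0.002 and 0.06 m)) and (distance between cocoon2 and scoop_pan below 0.046 m or (x of cocoon2 in the frame of tray between -0.107 and 0.107 m and y of cocoon2 in the frame of tray between -0.05 and 0.05 m and z of cocoon2 in the frame of tray between 0.002 and 0.06 m)) and (distance between cocoon3 and scoop_pan below 0.046 m or (x of cocoon3 in the frame of tray between -0.107 and 0.107 m and y of cocoon3 in the frame of tray between -0.05 and 0.05 m and z of cocoon3 in the frame of tray between 0.002 and 0.06 m)) and (distance between cocoon4 and scoop_pan below 0.046 m or (x of cocoon4 in the frame of tray between -0.107 and 0.107 m and y of cocoon4 in the frame of tray between -0.05 and 0.05 m and z of cocoon4 in the frame of tray between 0.002 and 0.06 m)) and (distance between cocoon5 and scoop_pan below 0.046 m or (x of cocoon5 in the frame of tray between -0.107 and 0.107 m and y of cocoon5 in the frame of tray between -0.05 and 0.05 m and z of cocoon5 in the frame of tray between 0.002 and 0.06 m)) and horizontal distance between scoop and lightpad_top below 0.022 m and angle between the x axis of scoop and the x axis of lightpad, either way round below 0.2 rad and angle between scoop's own z axis and vertical below 0.35 rad and z of scoop_lip in the frame of lightpad between 0.021 and 0.078 m and z of scoop_heel in the frame of lightpad between 0.021 and 0.078 m and z of scoop in the frame of lightpad between 0.021 and 0.058 m and contact force between scoop and the fingers above 1 N and contact force between scoop and lightpad below 0.05 N and linear speed of scoop below 0.03 m/s); the arm keeps its last pose, push and grip.
It fails at once if the scoop touches the light pad (contact force between scoop and lightpad above 0.3 N).
It fails at once if the fingers handle a cocoon (contact force between any of cocoon0, cocoon1, cocoon2, cocoon3, cocoon4, cocoon5 and the fingers above 1 N).
It fails at once if a jar, the spool or the petri dishes are shifted by more than 20 mm (distance of any of jar0, jar1, jar2, jar3, spool, petri from where it was at the start of the episode above 0.02 m).
It also fails if it takes over 58 s, if anything falls off the work surface, if the arm or the gripper's body presses on something with over 40 N, if the wrist force passes 120 N, or if a joint passes its speed limit or range.

## Working session

There is one attempt and no reset: what is moved stays moved. The work goes in short steps, each a Python script; the robot and the scene stay as the last script left them, time stands still between calls to the robot, and variables do not carry over. Pictures are saved under pics/ and viewed, at most 10 in all, crops included, and the job is handed in when it is done.

```bash
ls; mkdir -p pics; python3 - <<'E'
from plant import bot
import cv2,numpy as np
a=bot.camera("top");b=bot.camera("scene")
np.save("top.npy",a);np.save("scene.npy",b)
cv2.imwrite("pics/top.png",cv2.resize(a[:,:,::-1],(800,600),interpolation=cv2.INTER_CUBIC))
cv2.imwrite("pics/scene.png",cv2.resize(b[:,:,::-1],(800,600),interpolation=cv2.INTER_CUBIC))
for n in("top","scene","wrist"):print(n,{k:np.round(v,3).tolist() for k,v in bot.get_calibration(n).items()})
s=bot.read_state();print(s)
E
```

```text
pics
top {'fx': 346.414, 'fy': 346.414, 'cx': 258.32, 'cy': 194.046, 'view': [[-0.041, -0.999, 0.006, 41.736], [0.979, -0.039, 0.199, -566.965], [-0.199, 0.014, 0.98, -890.782], [0.0, 0.0, 0.0, 1.0]]}
scene {'fx': 400.557, 'fy': 400.557, 'cx': 250.531, 'cy': 191.957, 'view': [[0.794, 0.608, -0.01, -471.344], [-0.352, 0.472, 0.808, 116.774], [0.496, -0.638, 0.589, -1376.412], [0.0, 0.0, 0.0, 1.0]]}
wrist {'fx': 278.614, 'fy': 278.614, 'cx': 255.458, 'cy': 188.522, 'T_tool_cam': [[-0.0, 0.964, 0.267, 70.503], [1.0, 0.0, -0.0, 0.013], [-0.0, 0.267, -0.964, -158.359], [0.0, 0.0, 0.0, 1.0]]}
{'t': 0.1, 'joint_pos': array([-8.37895676e-01,  3.59321999e-01,  1.11707856e-02, -2.98330845e-04,
       -1.22407233e+00, -2.88084460e-01]), 'qvel': array([-0.0010818 , -0.0016406 ,  0.00118206,  0.0016347 , -0.0002047 ,
       -0.00210338]), 'tau': array([-1.09328197e-03, -5.84163702e+01,  2.93750900e+01,  7.01542899e+00,
        1.01918538e-02, -5.50750144e-05]), 'tcp_pos': array([ 290.235902  , -608.95472946,  225.72268206]), 'eef_rot': array([-2.20529445e-01,  9.75380046e-01,  6.91154602e-04, -2.26303263e-04]), 'contact_force': array([ 0.00363413,  0.12463664, -0.46413611]), 'moment': array([ 0.02516998, -0.00772402, -0.00616097]), 'finger_force': 0.0, 'width': 87.59673101356243}
```

View pics/top.png

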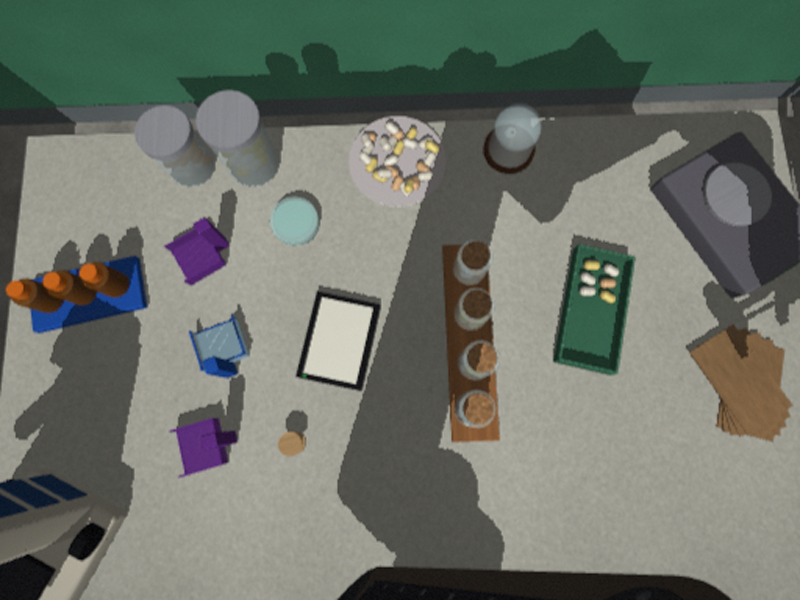

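View pics/scene.png

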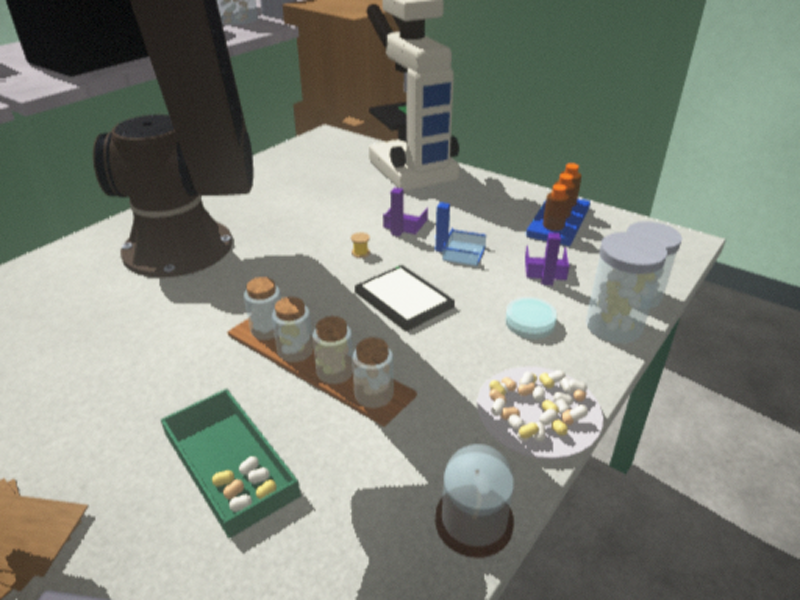

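The top view shows three scoop-like things: purple at (200,250), clear/blue at (220,345) and purple at (203,447). Only the middle one fits, with a clear pan, blue rims and a blue handle. The tray is at (595,308), the pad at (340,338) and the jars lie along x≈472. The spool is at (291,443) and the petri dishes at (295,220). Next I'll measure these and enlarge the scoop.

```bash
cat > h.py <<'E'
from plant import bot
import cv2,numpy as np
from scipy.spatial.transform import Rotation as R
def cam(name,state=None):
    c=bot.get_calibration(name);K=np.array([[c["fx"],0,c["cx"]],[0,c["fy"],c["cy"]],[0,0,1.]])
    if name=="wrist":
        T=np.eye(4);T[:3,:3]=R.from_quat(state["eef_rot"]).as_matrix();T[:3,3]=state["tcp_pos"]
        W=T@np.array(c["T_tool_cam"])
    else: W=np.linalg.inv(np.array(c["view"]))
    return K,W
def ray(px,C):
    K,W=C;px=np.atleast_2d(px).astype(float)
    d=np.c_[(px[:,0]-K[0,2])/K[0,0],-(px[:,1]-K[1,2])/K[1,1],-np.ones(len(px))]@W[:3,:3].T
    return W[:3,3],d
def plane(px,z,C):
    o,d=ray(px,C);return o+d*((z-o[2])/d[:,2])[:,None]
def tri(p1,C1,p2,C2):
    o1,d1=ray(p1,C1);o2,d2=ray(p2,C2);d1,d2=d1[0],d2[0]
    s=np.linalg.lstsq(np.c_[d1,-d2],o2-o1,rcond=None)[0]
    a,b=o1+s[0]*d1,o2+s[1]*d2;return (a+b)/2,np.linalg.norm(a-b)
def proj(P,C):
    K,W=C;p=(np.linalg.inv(W)@np.r_[P,1])[:3];return np.array([K[0,2]-K[0,0]*p[0]/p[2],K[1,2]+K[1,1]*p[1]/p[2]])
def blobs(m,amin=20):
    c,_=cv2.findContours(m.astype(np.uint8),cv2.RETR_EXTERNAL,cv2.CHAIN_APPROX_NONE)
    return sorted([x for x in c if cv2.contourArea(x)>amin],key=cv2.contourArea,reverse=True)
def rect(pts):
    (c,s,a)=cv2.minAreaRect(np.asarray(pts,np.float32)[:,:2]);return np.round(c,1),np.round(s,1),round(a,1)
E
python3 - <<'E'
from h import *
a=np.load("top.npy");C=cam("top");print("cam",C[1][:3,3].round(0))
cs=cam("scene")
hsv=cv2.cvtColor(a,cv2.COLOR_RGB2HSV);H,S,V=[hsv[:,:,i].astype(int) for i in range(3)]
roi=lambda x0,x1,y0,y1:np.pad(np.ones((y1-y0,x1-x0),bool),((y0,384-y1),(x0,512-x1)))
g=(H>60)&(H<90)&(S>110)&roi(345,415,145,245)
b=blobs(g)[0];print("tray rim z34",rect(plane(b[:,0],34,C)),"z0",rect(plane(b[:,0],0,C)))
w=(V>180)&(S<50)&roi(185,250,180,255);b=blobs(w)[0];print("glass z18",rect(plane(b[:,0],18,C)),cv2.contourArea(b))
bl=(H>95)&(H<125)&(S>140)&roi(115,165,195,250)
for b in blobs(bl,5):print("blue",cv2.boundingRect(b),cv2.contourArea(b))
for x in blobs((S>60)&(H<35)&(V>90)&roi(355,400,160,200),4)+blobs((V>150)&roi(355,400,160,200),4):
    print("coc",plane(x[:,0].mean(0),16,C)[0].round(0),cv2.contourArea(x))
for n,(u,v) in {"jar":(472,258)}.items():pass
for v in((473,250),(473,300),(480,352),(478,405)):print("jar top",plane(np.array(v)*.64,110,C)[0].round())
print("spool",plane(np.array((291,440))*.64,40,C)[0].round(),"petri",plane(np.array((295,220))*.64,28,C)[0].round())
pan=plane(np.array((220,342))*.64,10,C)[0];print("pan rough",pan)
t=a[190:250,110:170];s=np.load("scene.npy");p=proj(pan,cs);u,v=p.astype(int);s=s[v-40:v+20,u-30:u+30]
print("scene crop origin",u-30,v-40)
cv2.imwrite("pics/crop.png",cv2.resize(np.hstack([t,s])[:,:,::-1],(800,400),interpolation=cv2.INTER_CUBIC))
E
```

```text
cam [380.  32. 986.]Traceback (most recent call last):
  File "<stdin>", line 7, in <module>
  File "h.py", line 27, in rect
    (c,s,a)=cv2.minAreaRect(np.asarray(pts,np.float32)[:,:2]);return np.round(c,1),np.round(s,1),round(a,1)
            ~~~~~~~~~~~~~~~^^^^^^^^^^^^^^^^^^^^^^^^^^^^^^^^^^
cv2.error: OpenCV(4.12.0) /io/opencv/modules/imgproc/src/convhull.cpp:143: error: (-215:Assertion failed) total >= 0 && (depth == CV_32F || depth == CV_32S) in function 'convexHull'
```

```bash
sed -i 's/np.asarray(pts,np.float32)\[:,:2\]/np.ascontiguousarray(pts[:,:2],np.float32)/' h.py
python3 - <<'E'
from h import *
a=np.load("top.npy");C=cam("top")
cs=cam("scene")
hsv=cv2.cvtColor(a,cv2.COLOR_RGB2HSV);H,S,V=[hsv[:,:,i].astype(int) for i in range(3)]
roi=lambda x0,x1,y0,y1:np.pad(np.ones((y1-y0,x1-x0),bool),((y0,384-y1),(x0,512-x1)))
g=(H>60)&(H<90)&(S>110)&roi(345,415,145,245)
b=blobs(g)[0];print("tray rim z34",rect(plane(b[:,0],34,C)),"z0",rect(plane(b[:,0],0,C)))
w=(V>180)&(S<50)&roi(185,250,180,255);b=blobs(w)[0];print("glass z18",rect(plane(b[:,0],18,C)),cv2.contourArea(b))
k=(V<60)&roi(185,250,180,255);
for b in blobs(k,100)[:2]:print("black z18",rect(plane(b[:,0],18,C)),cv2.contourArea(b))
bl=(H>95)&(H<125)&(S>140)&roi(115,165,195,250)
for b in blobs(bl,5):print("blue",cv2.boundingRect(b),cv2.contourArea(b))
for x in blobs((V>140)&roi(365,400,160,200),4):
    print("coc",plane(x[:,0].mean(0),16,C)[0].round(0),cv2.contourArea(x))
for v in((473,250),(473,300),(480,352),(478,405)):print("jar top",plane(np.array(v)*.64,110,C)[0].round())
print("spool",plane(np.array((291,440))*.64,40,C)[0].round(),"petri",plane(np.array((295,220))*.64,28,C)[0].round())
pan=plane(np.array((220,342))*.64,10,C)[0];print("pan rough",pan)
t=a[190:250,110:170];s=np.load("scene.npy");p=proj(pan,cs);u,v=p.astype(int);s=s[v-40:v+20,u-30:u+30]
print("scene crop origin",u-30,v-40)
cv2.imwrite("pics/crop.png",cv2.resize(np.hstack([t,s])[:,:,::-1],(800,400),interpolation=cv2.INTER_CUBIC))
E
```

```text
tray rim z34 (array([ 551.5, -322.7]), array([109.3, 219.7]), 74.5) z0 (array([ 557.6, -335.3]), array([113.2, 227.5]), 74.5)
glass z18 (array([514.8, 138.9]), array([ 93.9, 137.1]), 75.6) 1543.5
black z18 (array([514.9, 138.4]), array([118.3, 158.3]), 75.7) 382.5
blue (121, 212, 31, 29) 185.5
coc [ 573. -357.   16.] 34.0
coc [ 623. -369.   16.] 34.0
coc [ 609. -324.   16.] 33.5
coc [ 634. -334.   16.] 31.5
coc [ 600. -359.   16.] 29.5
coc [ 586. -321.   16.] 29.0
jar top [ 644. -101.  110.]
jar top [558. -95. 110.]
jar top [ 472. -101.  110.]
jar top [388. -92. 110.]
spool [343. 219.  40.] petri [740. 214.  28.]
pan rough [519.33932344 353.12344699  10.        ]
scene crop origin 267 119
```

View pics/crop.png

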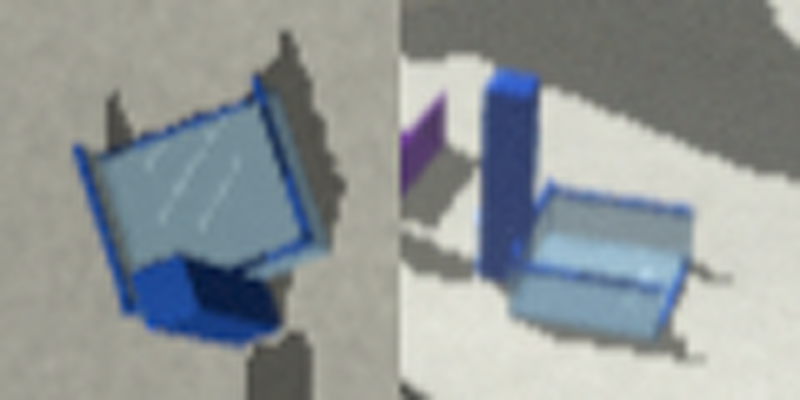

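The crop confirms it: a clear pan with blue rims and an upright blue handle. The handle top is at about (166,290) in the left crop and (511,83) in the right crop. I'll triangulate those, move the wrist camera over the scoop and refine.

```bash
cat >> h.py <<'E'
def ori(yaw,pitch=0):
    """tool orientation for scoop yaw (rad), pitch>0 lifts the lip"""
    Rs=R.from_euler('z',yaw)*R.from_euler('y',-pitch)
    return (Rs*R.from_matrix(np.array([[-1,0,0],[0,1,0],[0,0,-1.]]))).as_quat()
E
python3 - <<'E'
from h import *
C=cam("top");D=cam("scene")
f=lambda u,v:np.array((u,v))/6.667+(110,190); 
p,e=tri(f(166,290),C,(283.7,131.4),D);print("handle top",p.round(1),e.round(1))
print("on z108",plane(f(166,290),108,C).round(1),plane((283.7,131.4),108,D).round(1))
q=[plane(f(*x),28,C)[0] for x in((78,150),(127,308),(258,80),(310,240))]
print(np.round(q,1))
for i,j in((0,1),(2,3)):d=q[i]-q[j];print("len",np.linalg.norm(d),"yaw",np.degrees(np.arctan2(d[1],d[0])))
m=sum(q)/4;print("rim centre",m.round(1))
yaw=np.arctan2(*(q[0]-q[1]+q[2]-q[3])[1::-1])
h=m[:2]-50*np.array([np.cos(yaw),np.sin(yaw)]);print("pred handle",h.round(1),np.degrees(yaw))
o=ori(yaw);P=[h[0],h[1],230]
j=bot.solve_ik(P,o);print(np.round(j,2))
bot.move_ptp(P,o);bot.pause(.3)
s=bot.read_state();np.savez("w1.npz",img=bot.camera("wrist"),pos=s["tcp_pos"],rot=s["eef_rot"])
print(s["t"],s["tcp_pos"].round(1),s["contact_force"].round(2))
a=np.load("w1.npz")["img"];cv2.imwrite("pics/w1.png",cv2.resize(a[:,:,::-1],(800,600)))
E
```

```text
handle top [470.2 336.8 105.5] 3.3
on z108 [[468.7 334.7 108. ]] [[473.5 334.6 108. ]]
[[536.8 400.7  28. ]
 [470.1 378.1  28. ]
 [563.6 326.4  28. ]
 [495.2 303.4  28. ]]
len 70.40954259748324 yaw 18.716086408861617
len 72.12609087482555 yaw 18.587508811271242
rim centre [516.4 352.2  28. ]
pred handle [469.  336.2] 18.651023383506786
[ 0.96  0.2  -0.2   0.   -1.17 -2.21]
3.7583 [469.2 336.  230. ] [0.  0.1 0.1]
```

View pics/w1.png

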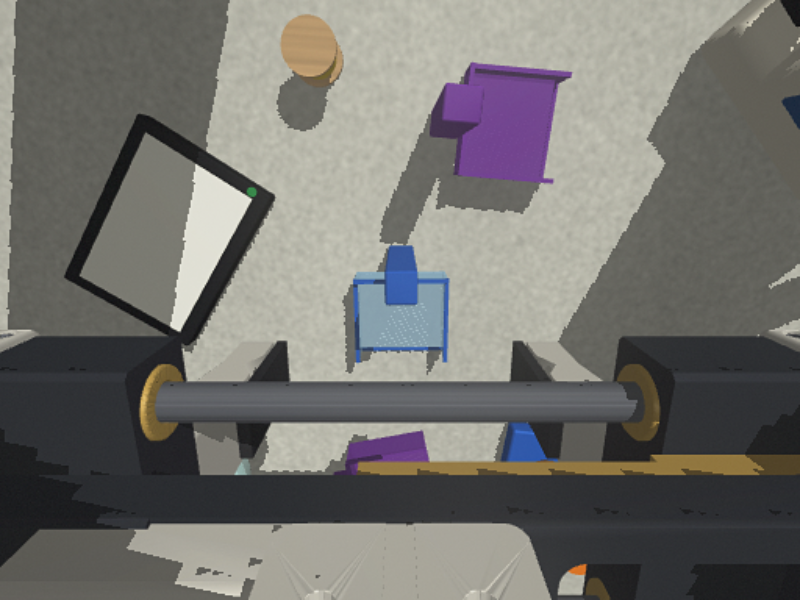

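The wrist view shows the scoop square to the gripper. The pan spans columns 355–448 and the handle is centred at about 402, against an image centre of 399, so it is about 1.5 mm off. The rim-derived handle position (469, 336) agrees with the triangulated one (470, 337, z 105 against an expected 108). I'll grip now, lift, and look at the tray with the wrist camera on the way.

```bash
python3 - <<'E'
from h import *
yaw=np.radians(18.65);o=ori(yaw);P=np.array([469.6,336.5,0])
bot.line_to(list(P+[0,0,120]),200,o)
bot.line_to(list(P+[0,0,59]),80)
bot.move_gripper(15,55);bot.pause(.2)
s=bot.read_state();print(s["t"],s["width"],s["finger_force"],s["tcp_pos"].round(2),s["contact_force"].round(2))
bot.line_to(list(P+[0,0,90]),80)
bot.line_to(list(P+[0,0,240]),250)
bot.pause(.2);s=bot.read_state();print(s["t"],s["width"],s["finger_force"],s["tcp_pos"].round(2),s["contact_force"].round(2),s["moment"].round(3))
b=bot.camera("scene");np.save("s2.npy",b)
C=cam("scene");u,v=proj([500,345,230],C).astype(int);print(u,v)
c=b[v-70:v+70,max(0,u-90):u+90];cv2.imwrite("pics/s2.png",cv2.resize(c[:,:,::-1],None,fx=4,fy=4,interpolation=cv2.INTER_CUBIC))
E
```

```text
6.6667 21.664283913120176 54.94953453540802 [469.54 336.44  58.91] [-0.14 -1.19 -1.17]
8.1583 21.77821209140042 54.949564933776855 [469.11 335.97 238.36] [-0.28  0.53 -0.61] [-0.019 -0.002 -0.022]
294 96
```

View pics/s2.png

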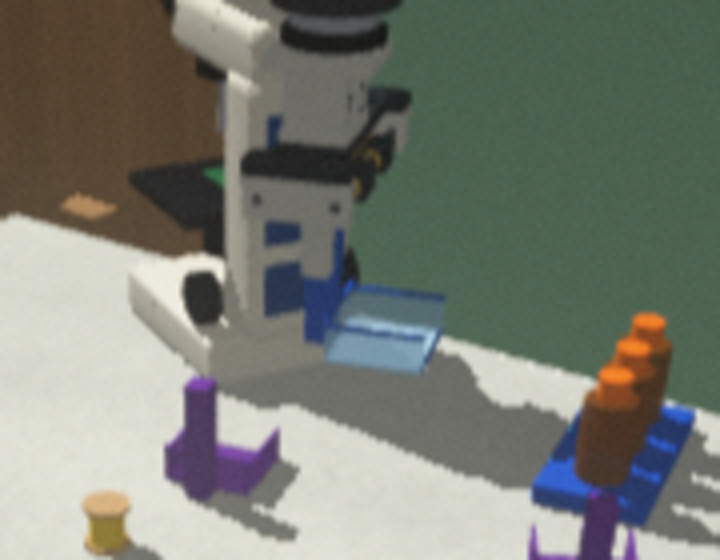

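The scoop is held level at the grip (width 21.8 mm, 55 N). I'll carry it over the tray and refine the tray and cocoon positions with the wrist camera.

```bash
python3 - <<'E'
from h import *
yaw=np.radians(-15.5);o=ori(yaw);P=[640,-348,280]
print(np.round(bot.solve_ik(P,o),2))
bot.move_ptp(P,o);bot.pause(.3)
s=bot.read_state();a=bot.camera("wrist");t=bot.camera("top");np.save("t3.npy",t);np.savez("w3.npz",img=a,pos=s["tcp_pos"],rot=s["eef_rot"])
print(s["t"],s["width"],s["tcp_pos"].round(1))
C=cam("wrist",s)
hsv=cv2.cvtColor(a,cv2.COLOR_RGB2HSV);H,S,V=[hsv[:,:,i].astype(int) for i in range(3)]
g=(H>55)&(H<95)&(S>100);b=blobs(g)[0]
print(cv2.boundingRect(b),"z34",rect(plane(b[:,0],34,C)),"z0",rect(plane(b[:,0],0,C)))
cv2.imwrite("pics/w3.png",cv2.resize(a[:,:,::-1],(800,600)))
E
```

```text
[-0.23  0.42  0.23  0.   -1.38 -1.61]
11.0167 21.74728007652786 [ 640.2 -347.6  280.1]
(231, 39, 51, 56) z34 (array([ 513.8, -314.2]), array([62.5, 65.9]), 54.2) z0 (array([ 508.9, -313.1]), array([67.7, 71.4]), 54.2)
```

View pics/w3.png

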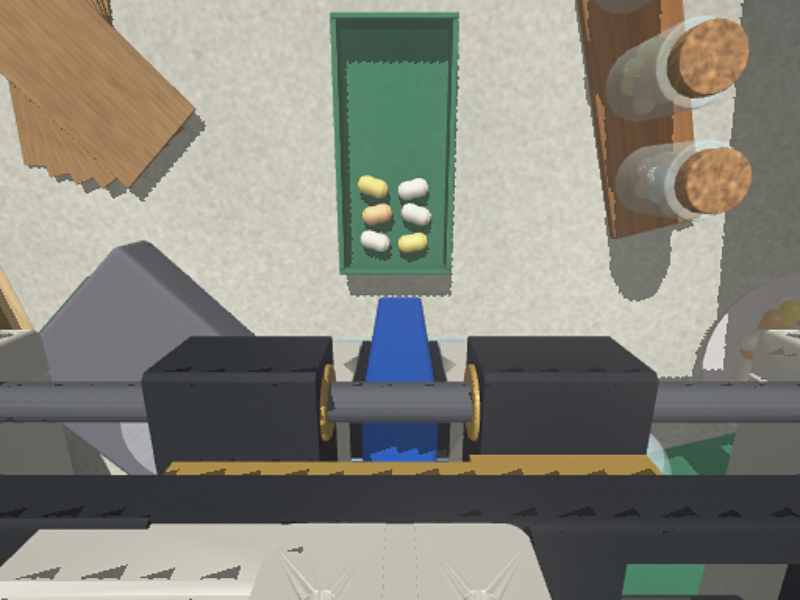

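The wrist view shows the whole tray. Its rim corners are at about (331,13), (459,13), (450,272) and (340,272). The six cocoons sit in two rows at columns ≈375 and ≈414 and rows 187–243.

```bash
python3 - <<'E'
from h import *
z=np.load("w3.npz");C=cam("wrist",{"tcp_pos":z["pos"],"eef_rot":z["rot"]});k=.64
q=plane(np.array([(331,13),(459,13),(451,272),(340,272)])*k,34,C);print(q.round(1))
L=lambda i,j:np.linalg.norm(q[i]-q[j]);print("sides",L(0,1),L(1,2),L(2,3),L(3,0))
m=q.mean(0);d=q[2]+q[3]-q[0]-q[1];yaw=np.arctan2(d[1],d[0]);print("tray",m.round(1),np.degrees(yaw))
c=plane(np.array([(373,187),(413,189),(377,214),(416,215),(375,241),(413,243)])*k,14,C)-m
ex=np.array([np.cos(yaw),np.sin(yaw),0]);ey=np.array([-ex[1],ex[0],0])
print(np.c_[c@ex,c@ey].round(1))
# scoop pan in top view
t=np.load("t3.npy");C=cam("top");hsv=cv2.cvtColor(t,cv2.COLOR_RGB2HSV)
for zz in(110,0):
  print(proj([690,-360,zz+110],C).round())
u,v=proj([690,-360,221],C).astype(int)
cv2.imwrite("pics/t3.png",cv2.resize(t[v-40:v+40,u-40:u+40,::-1],(600,600),interpolation=cv2.INTER_CUBIC));print(u-40,v-40)
E
```

```text
[[ 435.1 -347.7   34. ]
 [ 463.1 -246.9   34. ]
 [ 671.9 -304.3   34. ]
 [ 643.8 -406.    34. ]]
sides 104.63306002445611 216.58966668641412 105.49407187277433 216.5998439832133
tray [ 553.5 -326.2   34. ] -15.489892408168625
[[ 30.4 -21.3]
 [ 32.2  16.6]
 [ 55.6 -17.9]
 [ 56.6  19.7]
 [ 81.7 -20.2]
 [ 83.7  17. ]]
[417. 123.]
[398. 140.]
377 83
```

View pics/t3.png

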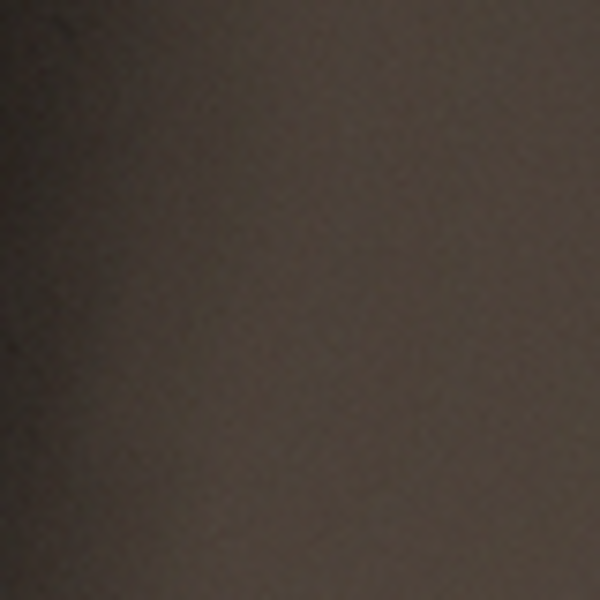

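The tray measures 105 × 217 mm against a true 106 × 220, centred at (552.5, −325.5) with a yaw of −15.5°. The cocoons lie at x 30–84 and y ±20, as described. (The last crop shows only the arm blocking the view.) I'll set the scoop into the near half and find the floor by contact.

```bash
cat >> h.py <<'E'
TR=np.array([552.5,-325.5,0]);TY=np.radians(-15.5)
def tcp(ref,x,y,z,pitch=0,org=TR,yaw=TY):
    """TCP pose putting the scoop point (ref along scoop x, underside) at x,y,z of the org frame"""
    Rz=R.from_euler('z',yaw);Rs=Rz*R.from_euler('y',-pitch)
    return list(org+Rz.apply([x,y,z])+Rs.apply([-50-ref,0,59])),ori(yaw,pitch)
def go(v,*a,**k):
    p,o=tcp(*a,**k);bot.line_to(p,v,o)
def st(tag,F0=0):
    s=bot.read_state();print(tag,round(s["t"],1),s["tcp_pos"].round(1),(s["contact_force"]-F0).round(1),s["moment"].round(2),round(s["width"],1));return s
E
python3 - <<'E'
from h import *
p,o=tcp(0,-34,-1,120);bot.line_to(p,250,o)
go(200,0,-34,-1,30);go(60,0,-34,-1,9);bot.pause(.15)
F0=st("pre")["contact_force"];np.save("F0.npy",F0)
for z in np.arange(7,2.4,-.5):
    go(15,0,-34,-1,z);f=bot.read_state()["contact_force"]-F0
    print(z,f.round(2))
    if f[2]>1.5:break
np.save("zf.npy",z);st("floor",F0)
b=bot.camera("scene");C=cam("scene");u,v=proj([552,-325,60],C).astype(int);print(u,v)
cv2.imwrite("pics/s4.png",cv2.resize(b[v-60:v+70,u-70:u+70,::-1],None,fx=4,fy=4,interpolation=cv2.INTER_CUBIC))
E
```

```text
pre 13.3 [ 471.5 -304.1   68.3] [ 0.   0.5 -0.5] [-0.03 -0.03 -0.04] 21.8
7.0 [-0.98 -0.4  -1.55]
6.5 [-0.3  -0.42 -1.19]
6.0 [ 0.23 -0.43 -0.75]
5.5 [ 0.13  0.01 -0.5 ]
5.0 [ 0.29 -0.57  0.33]
4.5 [-1.5   0.77  3.66]
floor 14.9 [ 471.3 -304.    63.8] [-1.5  0.8  3.7] [ 0.4   0.44 -0.04] 21.6
142 277
```

The floor contact came at z ≈ 4.8, as expected for a 5 mm floor. Now I'll push slowly with the lip just touching the floor, watching the force.

```bash
python3 - <<'E'
from h import *
F0=np.load("F0.npy");pt=np.radians(-1.5)
go(40,38,4,-1,5.0,pt)
ex=R.from_euler('z',TY).apply([1,0,0])
for x in (20,35,50,60,68,76,84,90,95,99,102):
    go(40,38,x,-1,5.0,pt);f=bot.read_state()["contact_force"]-F0
    print(x,"along",round(f@ex,1),"z",round(f[2],1))
    if f@ex<-12:break
st("end",F0)
b=bot.camera("scene");C=cam("scene");u,v=proj([552,-325,60],C).astype(int)
cv2.imwrite("pics/s5.png",cv2.resize(b[v-60:v+70,u-70:u+70,::-1],None,fx=4,fy=4,interpolation=cv2.INTER_CUBIC))
E
```

```text
20 along -0.3 z -0.0
35 along 0.9 z -0.0
50 along 1.0 z -0.6
60 along 0.1 z -0.8
68 along 0.8 z -0.6
76 along -0.0 z 0.2
84 along -0.4 z -0.4
90 along -0.8 z -1.0
95 along -15.3 z 14.2
end 18.8 [ 556.3 -327.9   66.7] [-14.4   5.   14.2] [ 1.86  5.31 -0.13] 21.8
```

View pics/s5.png

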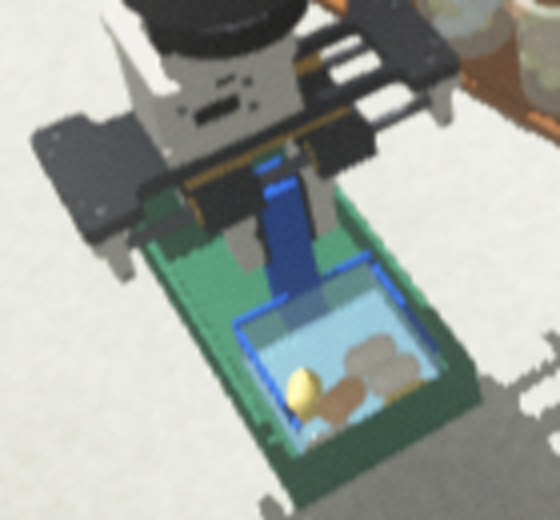

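The picture shows at least four cocoons in the pan, at (303,392), (342,400), (370,353) and (395,372). The last pair sits at the lip against the far wall, with 15 N at x=95. I'll ease back, tilt the lip up about the heel, then retract while lifting.

```bash
python3 - <<'E'
from h import *
F0=np.load("F0.npy");r=np.radians
go(40,38,92.5,-1,5.2,r(-1.5));st("eased",F0)
go(30,-62,-8,-1,6,r(4));st("p4",F0)
go(40,-62,-9,-1,7,r(9))
go(40,-62,-10,-1,8,r(13));st("p13",F0)
go(60,-62,-35,-1,15,r(13));st("back",F0)
go(60,-62,-40,-1,60,r(13));bot.pause(.2);st("up",F0)
b=bot.camera("scene");C=cam("scene");u,v=proj([552,-325,80],C).astype(int)
cv2.imwrite("pics/s6.png",cv2.resize(b[v-65:v+75,u-70:u+70,::-1],None,fx=4,fy=4,interpolation=cv2.INTER_CUBIC))
E
```

```text
eased 19.1 [ 555.9 -327.7   66.5] [-7.3  1.6  4.8] [ 0.51  2.66 -0.2 ] 21.7
p4 19.4 [ 549.4 -325.7   65. ] [-5.1  0.6 -1.9] [ 0.59  2.87 -0.04] 21.9
p13 20.0 [ 541.7 -323.5   68.7] [ 0.7 -0.2 -0.6] [ 0.18  0.8  -0.01] 21.8
back 20.6 [ 517.2 -316.8   75.6] [-0.  -0.4 -1.3] [0.15 0.84 0.  ] 21.7
up 21.7 [ 512.  -315.3  119.7] [-0.2 -1.2 -1. ] [0.15 0.82 0.04] 21.6
```

View pics/s6.png

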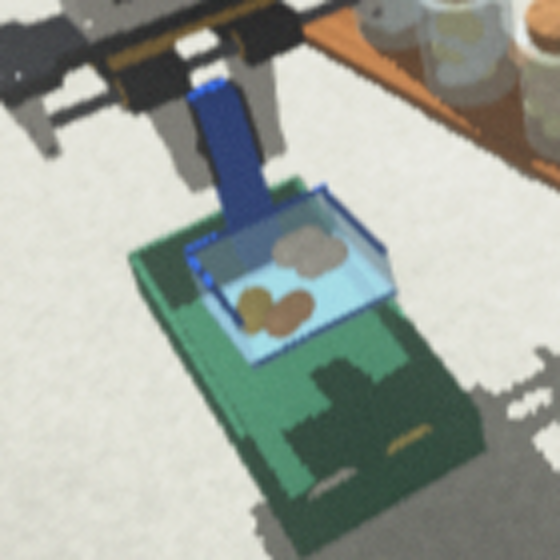

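The view shows four cocoons lying back in the pan, at (255,308), (288,313), (297,247) and (322,258). The other two remain in the tray at the far wall, at (330,483) and (408,440). Next I'll carry the scoop high over the jars to hover above the pad.

```bash
cat >> h.py <<'E'
PD=np.array([514.8,138.7,0]);PY=np.radians(-14.4)
E
python3 - <<'E'
from h import *
r=np.radians
go(100,-62,-40,-1,175,r(12))
p,o=tcp(0,0,0,180,r(10),PD,PY)
bot.line_to(p,130,o);bot.pause(.2);st("over")
go(80,0,0,0,70,r(9),org=PD,yaw=PY);bot.pause(.3);s=st("hover")
T=bot.camera("top");B=bot.camera("scene");np.save("T7.npy",T);np.save("B7.npy",B)
u,v=proj([505,139,60],cam("top")).astype(int);a,b=proj([505,139,60],cam("scene")).astype(int)
print("orig",u-35,v-35,a-35,b-35)
im=np.hstack([T[v-35:v+35,u-35:u+35],B[b-35:b+35,a-35:a+35]])
cv2.imwrite("pics/s7.png",cv2.resize(im[:,:,::-1],(800,400),interpolation=cv2.INTER_CUBIC))
E
```

```text
over 27.1 [457.2 153.4 229.4] [-0.4 -1.  -0.7] [0.12 0.7  0.01] 21.5
hover 28.9 [458.1 153.4 120.6] [ 0.3 -0.8 -1.6] [0.2  0.63 0.05] 21.8
orig 179 183 220 138
```

View pics/s7.png

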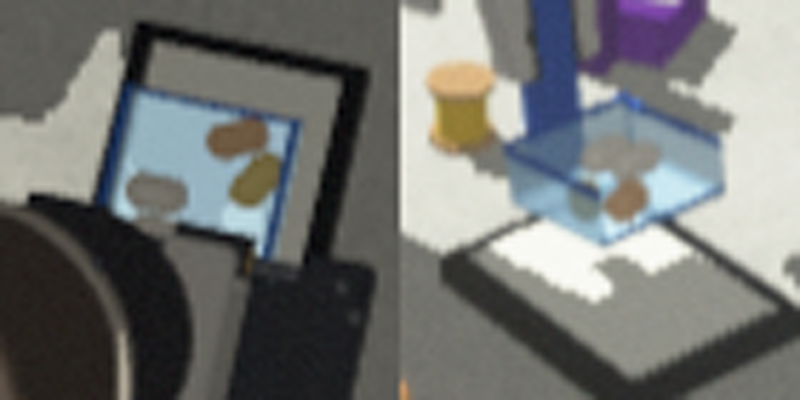

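The picture shows four cocoons still in the pan over the pad. The lip-side rim ends are at about (127,88) and (300,121) in the top crop, and (723,147) and (603,203) in the scene crop. I'll triangulate these to check the scoop's pose in the hand.

```bash
python3 - <<'E'
from h import *
k=70/400;C=cam("top");D=cam("scene")
t=lambda x,y:(179+x*k,183+y*k);s=lambda x,y:(220+(x-400)*k,138+y*k)
q=[]
for a,b in(((127,88),(723,147)),((300,121),(603,203))):
    p,e=tri(t(*a),C,s(*b),D);q.append(p);print(p.round(1),e.round(1))
d=q[0]-q[1];print("width",np.linalg.norm(d).round(1),"yaw",np.degrees(np.arctan2(-d[0],d[1])).round(1))
m=sum(q)/2
Rs=R.from_euler('z',PY)*R.from_euler('y',-np.radians(9))
print("rim-end mid measured",m.round(1),"expected",(PD+[0,0,70]+Rs.apply([38,0,28])).round(1))
# lip lower corners from scene, on the expected height
for c in((722,188),(605,243)):
    p=plane(s(*c),76,D)[0];print("lip low",p.round(1))
print("exp lip",(PD+[0,0,70]+Rs.apply([38,40,0])).round(1),(PD+[0,0,70]+Rs.apply([38,-40,0])).round(1))
# back-wall rim corners in the scene
for c,y in(((505,150),-40),((630,100),40)):
    P=PD+[0,0,70]+Rs.apply([-38,y,32]);print("back rim px",np.round(s(*c),1),"expected",proj(P,D).round(1))
for c,y in(((722,188),40),((605,243),-40)):
    P=PD+[0,0,70]+Rs.apply([38,y,0]);print("lip px",np.round(s(*c),1),"expected",proj(P,D).round(1))
# glass centre check in the same frame
print("pad top far corner px",np.round(t(138,25),1),proj(PD+R.from_euler('z',PY).apply([80,60,18]),C).round(1),np.round(t(368,72),1),proj(PD+R.from_euler('z',PY).apply([80,-60,18]),C).round(1))
E
```

```text
[556.  170.2  98.1] 4.7
[538.   92.3  98.6] 6.2
width 79.9 yaw -13.0
rim-end mid measured [547.  131.2  98.4] expected [546.9 130.5 103.6]
lip low [559.4 169.4  76. ]
lip low [541.3  94.5  76. ]
exp lip [561.1 168.1  75.9] [541.2  90.6  75.9]
back rim px [238.4 164.2] expected [237.7 163.3]
back rim px [260.2 155.5] expected [259.2 154.4]
lip px [276.4 170.9] expected [276.6 171.3]
lip px [255.9 180.5] expected [255.  181.2]
pad top far corner px [203.2 187.4] [202.5 185.6] [243.4 195.6] [243.4 194.2]
```

All corners agree with the planned scoop pose to within 1–2 px (a few mm), and the width comes out at 79.9 against a true 80. I'll lower it to about 2 cm above the glass (heel about 1.2 cm) with a slight back-tilt, let it settle, check and hand in.

```bash
python3 - <<'E'
from h import *
go(40,0,0,0,38,np.radians(7),org=PD,yaw=PY);bot.pause(.8)
s=st("final");print(s["finger_force"],np.abs(s["qvel"]).max(),"wanted",np.round(tcp(0,0,0,38,np.radians(7),PD,PY)[0],1))
T=bot.camera("top");h=cv2.cvtColor(T,cv2.COLOR_RGB2HSV)[186:225,195:240].astype(int)
m=(h[...,0]<35)&(h[...,1]>50)&(h[...,2]>40);print("cocoon-coloured px in pan",m.sum())
print(bot.close_job())
E
```

```text
final 30.7 [459.8 152.8  90.4] [-0.7 -0.6 -1.6] [ 0.07  0.48 -0.  ] 21.3
54.99978482723236 0.002248798043503531 wanted [459.8 152.8  90.5]
cocoon-coloured px in pan 92
the job is handed in; nothing more can be done
None
```

I handed the job in with four cocoons in the scoop, held steady about 2 cm above the glass and centred on the light pad, and the other two left in the tray; the grader returned no verdict.

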